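Pack the foot-care set: seat the heel block, then offer up the ball tray

ROBOT

A 6-joint arm with a two-finger parallel gripper is mounted at the origin on the work surface. World frame = base frame: x ahead of the robot, y to its left, z up, the work surface at z = 0. Lengths are in mm, angles in rad, forces in N, time in s.
With the tool pointing down it reaches from about 425 to 950 mm from the base axis. Payload 3.5 kg.
Tool frame: the origin (TCP) lies between the finger pads; the fingertips stand arm.tcp_to_tips ahead of it and the grasp point (between the pads) lies 3 mm ahead of it (arm.tcp_to_tips is the distance from the TCP to the fingertips, in mm); z points along the fingers, y is the line along which they close (so a half turn about z gives the same grasp; the last joint's range is limited). The gripper opens to 85 mm and grips with 20 to 120 N. Pads are 22 mm wide; open, the fingers measure 114 mm over their backs; the gripper's body (76 mm by 85 mm) begins 54 mm behind the grasp point. The pads swing forward as they close: fully open they stand 13 mm farther back than shut.
Start: joints at [-1.374, 0.286, 1.577, -0, 1.279, -0.15], TCP at [229.449, -634.791, 253.325] pointing down, gripper open.
Joint ranges: [-2.77, 2.77], [-0.9, 2.22], [0.21, 2.48], [-1.53, 4.67], [0.24, 2.81], [-2.84, 2.84]. Speed limits (rad/s): [2.79, 2.79, 3.14, 3.14, 3.14, 3.14].

INTERFACE

Orientations are given as a rotation vector (axis times angle).
In Python, from workcell import arm, capture gives the robot as it stands. The module is installed in compiled form; this text tells all that it offers.
- The arm moves only by the tool play_rows, never from a script. Its argument "plan" is a list of rows, each a list of 7 numbers: the turn, a rotation vector about the world's x, y, z in rad, then the shift along the world's x, y, z in m, then the closure in counts, from 0 (fully open) to 255 (shut). A call has 1 to 12 rows; each row is the pose to reach, as a shift and turn from the pose commanded when the call began; what a row does not reach only later rows make up. A row lasts 1/10 s, in which the tool goes at most 50 mm and 8.59 degrees, less where a joint would pass 70% of its speed; a pose out of reach is approached as far as the arm can. A call with a gripper value outside its range is refused whole. The fingers move at their own pace and stop on an object; "squeeze" is the grip in N (left out, the last holds). Time passes only in rows, so rows that repeat a pose let the fingers close. It gives the time, the measured TCP pose, the force, the opening and the grip force at its end, in the units of the state.
- arm.get_obs(): the state, without advancing time (a new reading comes with each control period).
- capture(name): name is "scene" or "top" or "wrist"; returns a dict with "frame" (420x560x3 uint8, blue, green, red), "mtx" (3x3 intrinsics, pixels), "position" and "orientation" of the camera in the world. Camera axes: x right, y down, z forward; pixel columns grow to the right and rows downward; lengths in mm; the calibration is good to about 2 mm. A picture is of the moment at which its call begins. There is no depth.
- arm.sign_off(): hands the job in; it is judged then, once.
The state is a dict: "t": time; "q": joint angles; "qd": joint speeds; "joint_efforts": joint torques, N m; "position": TCP position; "tcp_rot": TCP orientation; "contact_force": force on the tool from outside, world axes, zero at the start; "ft_torque": the same for the moment, N m; "gripper_width": finger opening in mm; "grasp_force": force on a finger pad.
Only numpy, scipy, OpenCV 4.12 (cv2) and the standard library are available. Lean on these libraries where they do the work, as an engineer would, in place of code of your own. Each camera call takes 0.05 s, during which the arm holds its last target. There are 200 camera calls.

TASK

Seat the D-shaped cedar heel block flat and fully down in its D-shaped pocket of the plywood packing jig and let go of it. Then lift the wooden tray by its handle and, keeping it level and the loose steel ball in the middle of its dish all the way, bring it over the jig's oblong recess and turn it about a quarter turn, until its long side lines up with the recess. Finish holding it there, still and level, centred about 5 cm clear above the recess for me to check (do not put it down), and leave the other things on the counter where they are.

Things in the scene. Friction and masses are not known exactly. Their poses are not given: they have to be found in the camera images.
- jig: Fixed plywood packing jig, a slab 166 (its x) by 204 (its y) by 22 mm high, with two recesses 12 mm deep sunk in its top. Origin: centre of its underside, on the counter; z up. Roughly straight ahead of the robot, turned a little either way.
- pocket (a point): Middle of the floor of the jig's D-shaped pocket (57 mm to the jig's -y side of its origin, 10 mm above the counter, 12 mm below the jig's top). The pocket is 84 (jig's x) by 54 mm (y), 2 mm wider than the block all round; flat end at -x, round end (radius 27) at +x. Axes as the jig's.
- recess (a point): Middle of the mouth of the jig's oblong tray recess, level with the jig's top, 22 mm above the counter (36 mm to the jig's +y side of its origin). The recess is 130 mm along the jig's x, 96 mm along its y. Axes as the jig's.
- heel: Loose pale cedar heel block, D-shaped from above, 80 long (x), 50 wide (y, parallel flat sides), 45 mm high, 55 to 115 g. Origin: centre of its underside; flat end at -x, round end at +x, 40 mm away each; z up. Starts upright on the counter on one side of the jig, round end roughly the same way as the pocket's. Seated, it stands 33 mm above the jig's top.
- tray: Loose wooden tray: board 124 (x) by 90 (y) by 6 mm with a round dish (radius 44, rim 23 mm high), inside a hollow cone of 10 deg. Handle bar along x over its centre, 120 long, 12 thick (y), 72 to 92 mm above the underside, on posts 55 mm either side. 0.19 to 0.25 kg. Same either way round. Origin: centre of underside. Starts on the counter beside the jig, opposite the block, crosswise to the recess.
- ball_center (a point): Centre of the loose steel ball, 30 mm in diameter, 110 g, lying in the middle of the tray's dish (its centre 25 mm above the tray's underside, its top 40 mm).
- tin: Bystander: flat dark tin, 66 mm across, 26 mm high. Origin: centre of its underside.
- brush: Bystander: shoe brush, 45 by 130 by 40 mm, bristles down. Origin: centre of its underside.
- tape: Bystander: roll of clear tape lying flat, 100 mm across, 48 mm high. Origin: centre of its underside.
- cup: Bystander: white pen cup, 76 mm across, 95 mm high, with pens up to 155 mm. Origin: centre of its underside.
- cream: Bystander: jar of shoe cream, 52 mm across, 55 mm high. Origin: centre of its underside.
- shoehorn: Bystander: steel shoehorn lying flat, 44 by 180 by 6 mm, along its y. Origin: on its underside near its middle.
Mind the look-alikes: they are no part of the job. Leave any orange or purple look-alike of the tray alone.

How it is judged:
By the outcome, as a careful person would: the job done as asked, in the order asked, and still so for the second after the job is handed in, while the arm keeps its last pose, push and grip.
It also fails if it takes over 67 s, if anything falls off the work surface, if the arm or the gripper's body presses on something with over 40 N, if the wrist force passes 120 N, or if a joint passes its speed limit or range.

## Working session

There is one attempt and no reset: what is moved stays moved. The work goes in short steps, Python scripts to look and compute and a tool call to move; the robot and the scene stay as the last step left them, time stands still between calls to the robot, and variables do not carry over. Pictures are saved under pics/ and viewed, at most 10 in all, crops included, and the job is handed in when it is done.

Besides the shell and the picture viewer there is one more tool, called as a command line: name --pt "numbers of a row" for each row, then --argument value for the rest. play_rows: Moves the arm, as the interface text tells. Its arguments: {"type":"object","properties":{"plan":{"type":"array"},"squeeze":{"type":"number"}},"required":["plan"]}

```bash
mkdir -p pics; cat > h.py <<'E'
import numpy as np, cv2
from scipy.spatial.transform import Rotation as R
from workcell import arm, capture
def rot(o):
    o=np.asarray(o,float)
    return o if o.shape==(3,3) else (R.from_rotvec(o).as_matrix() if o.size==3 else R.from_quat(o).as_matrix())
def ray(c,px,z):
    d=rot(c['orientation'])@np.linalg.solve(np.array(c['mtx']),np.array([px[0],px[1],1.]))
    p=np.array(c['position']); return p+d*(z-p[2])/d[2]
def proj(c,P):
    v=np.array(c['mtx'])@(rot(c['orientation']).T@(np.array(P)-np.array(c['position']))); return v[:2]/v[2]
E
python3 - <<'E'
from h import *
import pickle
for n in('scene','top'):
    c=capture(n); cv2.imwrite(f'pics/{n}0.png',c['frame']); pickle.dump(c,open(n+'0.pkl','wb')); print(n,c['position'],c['orientation'],c['mtx'])
print(arm.get_obs(),arm.tcp_to_tips)
E
```

```text
scene [1188.15610331  380.2305506  1010.36104405] [-1.36663435 -2.28443136  0.82219746] [[449.10781914   0.         283.50252486]
 [  0.         449.10781914 204.49663032]
 [  0.           0.           1.        ]]
top [335.92335784  -9.44243301 956.94511204] [-2.13887115  2.09831158 -0.19126772] [[395.59163355   0.         272.26228379]
 [  0.         395.59163355 220.67184254]
 [  0.           0.           1.        ]]
{'t': 0.1, 'q': array([-1.37395746e+00,  2.87107995e-01,  1.57805165e+00,  4.11166234e-06,
        1.27860557e+00, -1.49997354e-01]), 'qd': array([-9.99958867e-04,  2.48168420e-05, -3.63568092e-03,  9.28805538e-04,
        6.64380723e-04, -1.23950596e-03]), 'joint_efforts': array([ 1.02085753e-03, -4.07298160e+01, -2.93698597e+01, -1.43505195e-04,
        3.41494801e-03,  1.07598095e-05]), 'position': array([ 229.36909922, -634.24287658,  252.05343658]), 'tcp_rot': array([-3.09233189e+00, -5.41705783e-01,  7.36875046e-05]), 'contact_force': array([-0.27055299,  0.22598861, -0.30316463]), 'ft_torque': array([-0.04696797, -0.04747957, -0.05724078]), 'grasp_force': 0.0, 'gripper_width': 85.61387369451256} 22.0
```

View pics/top0.png

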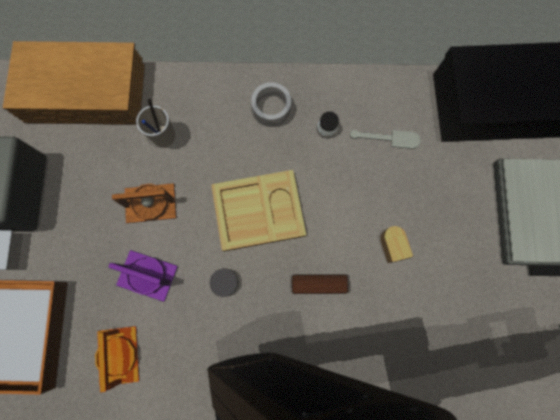

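View pics/scene0.png

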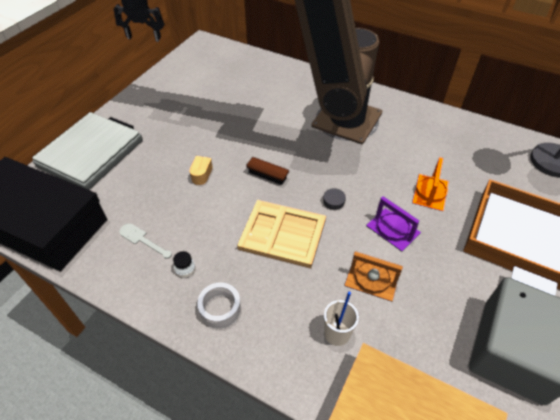

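Top view: jig centred near (258,210), pocket on its right with the round end up (+x); heel at (398,244); real tray with ball at (149,202), brown; purple (147,275) and orange (118,357) look-alikes. Scene view agrees: the tray with ball is at (373,275).

```bash
cat > m.py <<'E'
from h import *
import pickle
c=pickle.load(open('top0.pkl','rb'));f=c['frame'];hsv=cv2.cvtColor(f,cv2.COLOR_BGR2HSV)
for n,(u,v) in dict(jig=(220,200),heel=(400,252),tray=(130,216)).items(): print(n,hsv[v,u])
def blob(x0,x1,y0,y1,lo,hi):
    m=cv2.inRange(hsv,lo,hi); w=np.zeros_like(m); w[y0:y1,x0:x1]=m[y0:y1,x0:x1]
    w=cv2.morphologyEx(w,cv2.MORPH_CLOSE,np.ones((5,5)))
    k,_=cv2.findContours(w,cv2.RETR_EXTERNAL,cv2.CHAIN_APPROX_NONE); return max(k,key=cv2.contourArea)[:,0]
def rect(k,z):
    P=np.array([ray(c,p,z)[:2] for p in k],np.float32); r=cv2.minAreaRect(P); return r,cv2.boxPoints(r).round().tolist()
print('jig',rect(blob(195,320,155,265,(15,60,60),(35,255,255)),22))
kh=blob(370,425,215,270,(10,60,60),(35,255,255)); print('heel',rect(kh,45), kh.min(0),kh.max(0))
kt=blob(95,195,170,235,(3,90,40),(20,255,255)); print('tray',rect(kt,6),kt.min(0),kt.max(0))
cv2.imwrite('pics/crop1.png',cv2.resize(np.hstack([f[170:240,95:195],f[205:275,350:450]]),None,fx=4,fy=4,interpolation=cv2.INTER_CUBIC))
E
python3 m.py
```

```text
jig [ 26 100 151]
heel [ 21 121 171]
tray [ 13 166 141]
jig (((541.4190063476562, 35.90447235107422), (170.37232971191406, 207.72352600097656), 11.529937744140625), [[437.0, 121.0], [479.0, -83.0], [646.0, -49.0], [604.0, 155.0]])
heel (((462.4743347167969, -285.0307922363281), (81.87893676757812, 63.09553146362305), 16.000675201416016), [[414.0, -266.0], [432.0, -327.0], [511.0, -304.0], [493.0, -243.0]]) [380 226] [412 262]
tray (((557.4737548828125, 319.90985107421875), (94.59233093261719, 155.00057983398438), 7.045732498168945), [[501.0, 391.0], [520.0, 237.0], [614.0, 249.0], [595.0, 403.0]]) [112 183] [175 222]
```

View pics/crop1.png

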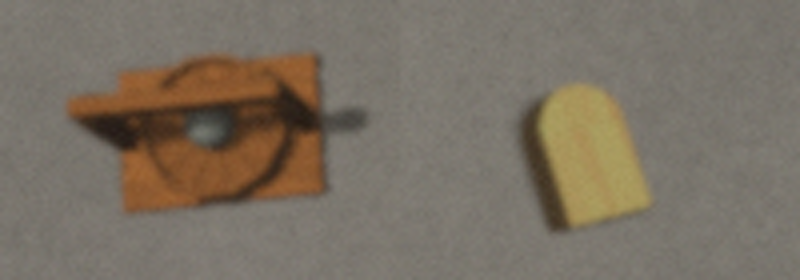

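Crop: tray board corners at about (122,72), (320,55), (326,192), (125,211), with the ball at (208,128). Heel top-face flat corners are (568,229) and (652,207), apex (575,83).

```bash
python3 - <<'E'
from h import *
import pickle
c=pickle.load(open('top0.pkl','rb'))
g=lambda p,o,z: ray(c,(p[0]/4+o[0]-.4,p[1]/4+o[1]-.4),z)[:2]
T=np.array([g(p,(95,170),6) for p in[(122,72),(320,55),(326,192),(125,211)]])
print('tray',T.round(),T.mean(0), np.degrees(np.arctan2(*(T[0]-T[1]+T[3]-T[2])[::-1])), [np.linalg.norm(T[i]-T[i-1]).round() for i in range(4)])
print('ball',g((208,128),(95,170),25))
o=(250,205); L,Rr,A=[g(p,o,45) for p in[(568,229),(652,207),(575,83)]]
m=(L+Rr)/2; print('heel',L,Rr,A,np.linalg.norm(L-Rr),'len',np.linalg.norm(A-m),'yaw by edge',np.degrees(np.arctan2(*(L-Rr)[::-1]))-90,'ctr',(m+A)/2)
print(np.degrees(np.arctan2(*(A-m)[::-1])))
E
```

```text
tray [[594. 369.]
 [608. 246.]
 [521. 237.]
 [506. 359.]] [557.25008902 302.76391322] 96.34956405982342 [np.float64(89.0), np.float64(124.0), np.float64(88.0), np.float64(123.0)]
ball [555.09304073 306.0110971 ]
heel [ 418.6390366  -275.86899781] [ 432.21403833 -324.56516318] [ 503.93483618 -283.07097438] 50.55291478576945 len 80.35883225202848 yaw by edge 15.576844379467076 ctr [ 464.68068682 -291.64402744]
12.319874067691504
```

```bash
cat >> h.py <<'E'
def to(x,y,z,a):
    "shift (m) and world turn about z (rad) to TCP x,y,z with tool y along a deg (mod 180), tool down"
    o=arm.get_obs(); M=rot(o['tcp_rot']); cur=np.degrees(np.arctan2(M[1,1],M[0,1])); d=(a-cur+90)%180-90
    T=R.from_euler('z',d,degrees=True)
    print('t',o['t'],'pos',o['position'].round(1),'tool y deg',round(cur,1),'q6',o['q'][5].round(2),'tool z',M[:,2].round(3),'F',o['contact_force'].round(1),'w',round(o['gripper_width'],1))
    print('turn z',np.radians(d).round(3),'shift',((np.array([x,y,z])-o['position'])/1000).round(4))
E
python3 -c "
from h import *
to(464,-290,170,105)"
```

```text
t 0.1 pos [ 229.4 -634.2  252.1] tool y deg -70.1 q6 -0.15 tool z [-0.     0.002 -1.   ] F [-0.3  0.2 -0.3] w 85.6
turn z -0.085 shift [ 0.2346  0.3442 -0.0821]
```

play_rows --pt "0 0 -0.085 0.235 0.344 0 0" --pt "0 0 -0.085 0.235 0.344 0 0" --pt "0 0 -0.085 0.235 0.344 0 0" --pt "0 0 -0.085 0.235 0.344 0 0" --pt "0 0 -0.085 0.235 0.344 0 0" --pt "0 0 -0.085 0.235 0.344 0 0" --pt "0 0 -0.085 0.235 0.344 0 0" --pt "0 0 -0.085 0.235 0.344 -0.05 0" --pt "0 0 -0.085 0.235 0.344 -0.082 0" --pt "0 0 -0.085 0.235 0.344 -0.082 0" --pt "0 0 -0.085 0.235 0.344 -0.082 0" --pt "0 0 -0.085 0.235 0.344 -0.082 0" --squeeze 40

```text
t: 1.3
position: [464.8, -292.3, 172.8]
tcp_rot: [3.113, 0.409, 0.002]
contact_force: [0.7, -0.6, 0.5]
gripper_width: 85.5
grasp_force: 0.0
```

```bash
python3 -c "
from h import *
import pickle
to(464,-290,40,105)
c=capture('wrist'); pickle.dump(c,open('w1.pkl','wb')); cv2.imwrite('pics/w1.png',c['frame'])
print(c['position'])"
```

```text
t 1.3 pos [ 464.8 -292.3  172.8] tool y deg -75.0 q6 0.56 tool z [ 0.001 -0.002 -1.   ] F [ 0.7 -0.6  0.5] w 85.5
turn z 0.001 shift [-0.0008  0.0023 -0.1328]
[ 528.88288198 -274.95306472  292.30289147]
```

View pics/w1.png

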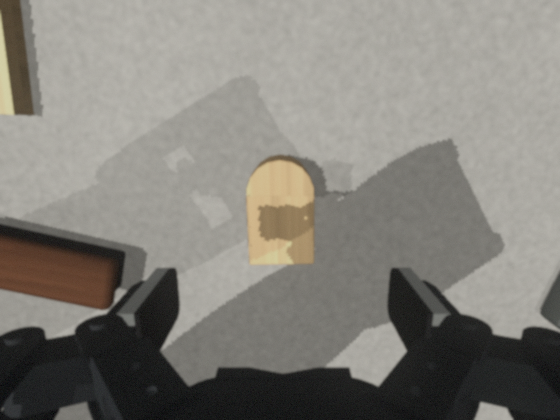

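Wrist view: heel's top face spans columns 248–313, flat end at row 264, apex about row 160. It lines up with the image, so the yaw is good.

```bash
python3 - <<'E'
from h import *
import pickle
c=pickle.load(open('w1.pkl','rb'));f=c['frame']
hsv=cv2.cvtColor(f,cv2.COLOR_BGR2HSV); m=cv2.inRange(hsv,(10,50,60),(35,255,255)); w=np.zeros_like(m); w[130:290,225:340]=m[130:290,225:340]
w=cv2.morphologyEx(w,cv2.MORPH_CLOSE,np.ones((7,7)))
for v in (200,215,230,245,258): 
    x=np.where(w[v])[0]; print(v,x.min(),x.max()+1)
l=np.array([ray(c,(np.where(w[v])[0].min()-.5,v),45)[:2] for v in range(200,260)]); r=np.array([ray(c,(np.where(w[v])[0].max()+.5,v),45)[:2] for v in range(200,260)])
ax=cv2.fitLine(np.float32((l+r)/2),cv2.DIST_HUBER,0,.01,.01).ravel(); yaw=np.degrees(np.arctan2(ax[1],ax[0])); yaw=(yaw+90)%180-90
print('yaw',yaw,'width',np.linalg.norm(l-r,axis=1).mean())
vb=np.where(w[:,280])[0].max()+.5; fl=ray(c,(280.5,vb),45)[:2]
print('flat',vb,fl,'ctr',fl+40*np.array([np.cos(np.radians(yaw)),np.sin(np.radians(yaw))]))
vt=np.where(w[:,280])[0].min()-.5;print('apex',vt,ray(c,(280,vt),45)[:2])
E
```

```text
200 246 315
215 247 315
230 247 315
245 248 315
258 249 315
yaw 16.403976 width 50.01030346991566
flat 264.5 [ 426.40098866 -301.23065118] ctr [ 464.77276524 -289.93433026]
apex 154.5 [ 506.56079186 -279.6556103 ]
```

play_rows --pt "0 0 0.012 0 0.0025 -0.04 0" --pt "0 0 0.012 0 0.0025 -0.08 0" --pt "0 0 0.012 0 0.0025 -0.11 0" --pt "0 0 0.012 0 0.0025 -0.13 0" --pt "0 0 0.012 0 0.0025 -0.13 60" --pt "0 0 0.012 0 0.0025 -0.13 120" --pt "0 0 0.012 0 0.0025 -0.13 160" --pt "0 0 0.012 0 0.0025 -0.13 160" --pt "0 0 0.012 0 0.0025 -0.13 160" --pt "0 0 0.012 0 0.0025 -0.13 160" --pt "0 0 0.012 0 0.0025 -0.13 160" --pt "0 0 0.012 0 0.0025 -0.13 160" --squeeze 40

```text
t: 2.55
position: [465.9, -290.0, 44.0]
tcp_rot: [3.108, 0.429, 0.004]
contact_force: [-0.5, -0.9, 6.2]
gripper_width: 49.0
grasp_force: 44.3
```

```bash
python3 -c "
from h import *
to(552,-20,140,101.5)"
```

```text
t 2.55 pos [ 465.9 -290.    44. ] tool y deg -74.3 q6 0.56 tool z [ 0.003 -0.004 -1.   ] F [-0.5 -0.9  6.2] w 49.0
turn z -0.073 shift [0.0861 0.27   0.096 ]
```

play_rows --pt "0 0 0 0 0 0.03 160" --pt "0 0 0 0 0 0.07 160" --pt "0 0 -0.03 0.02 0.04 0.1 160" --pt "0 0 -0.073 0.04 0.09 0.1 160" --pt "0 0 -0.073 0.055 0.14 0.1 160" --pt "0 0 -0.073 0.065 0.185 0.1 160" --pt "0 0 -0.073 0.075 0.225 0.1 160" --pt "0 0 -0.073 0.083 0.255 0.1 160" --pt "0 0 -0.073 0.086 0.27 0.1 160" --pt "0 0 -0.073 0.086 0.27 0.1 160" --pt "0 0 -0.073 0.086 0.27 0.1 160" --pt "0 0 -0.073 0.086 0.27 0.1 160"

```text
t: 3.75
position: [550.2, -19.7, 141.3]
tcp_rot: [3.126, 0.312, -0.0]
contact_force: [0.1, -0.6, -0.8]
gripper_width: 49.3
grasp_force: 43.3
```

```bash
python3 -c "
from h import *
import pickle
to(552,-20,52,101.5)
c=capture('wrist'); pickle.dump(c,open('w2.pkl','wb')); cv2.imwrite('pics/w2.png',c['frame'])
print(c['position'])"
```

```text
t 3.75 pos [550.2 -19.7 141.3] tool y deg -78.6 q6 1.15 tool z [-0. -0. -1.] F [ 0.1 -0.6 -0.8] w 49.3
turn z 0.001 shift [ 0.0018 -0.0003 -0.0893]
[615.49351399  -6.50115263 260.67878465]
```

View pics/w2.png

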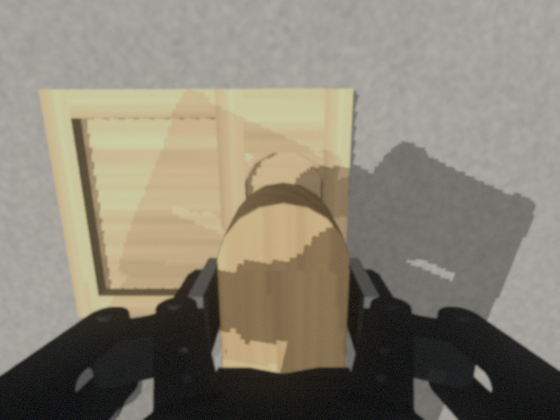

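Wrist view: jig far edge at row 90, from (40,90) to (355,90), square to the image. The recess mouth's left edge starts at (72,118), and the pocket's round apex is at about (284,152). The held heel spans columns 218–350 with its apex near row 184.

```bash
python3 - <<'E'
from h import *
import pickle
c=pickle.load(open('w2.pkl','rb'));f=c['frame'];g=cv2.GaussianBlur(cv2.cvtColor(f,cv2.COLOR_BGR2HSV)[...,1],(3,3),0).astype(float)
# far edge: saturation step down columns; right edge and left edge along rows
e=[(u,np.argmax(np.diff(g[75:105,u]))+75.5) for u in range(60,340,4)]
r=[(np.argmin(np.diff(g[v,335:370]))+335.5,v) for v in range(97,135,2)]
l=[(np.argmax(np.diff(g[v,30:70]))+30.5,v) for v in range(97,200,4)]
def fit(pts):
    P=np.array([ray(c,p,22)[:2] for p in pts]); d=cv2.fitLine(np.float32(P),cv2.DIST_HUBER,0,.01,.01).ravel(); return d[2:],d[:2],np.degrees(np.arctan2(d[1],d[0]))
E,Rr,L=fit(e),fit(r),fit(l); print(E[2],Rr[2],L[2])
def X(a,b): s=np.linalg.solve(np.c_[a[1],-b[1]],b[0]-a[0]); return a[0]+s[0]*a[1]
tr,tl=X(E,Rr),X(E,L); print('corners',tl,tr,np.linalg.norm(tl-tr))
ey=(tl-tr)/np.linalg.norm(tl-tr); ex=np.array([ey[1],-ey[0]]); O=(tl+tr)/2-83*ex
print('yaw',np.degrees(np.arctan2(ex[1],ex[0])),'jig',O,'pocket',O-57*ey,'recess',O+36*ey)
a=ray(c,(284,152),22)[:2]; print('apex obs in jig',(a-O)@ex,(a-O)@ey, 'recess TL in jig',[( (ray(c,p,22)[:2]-O)@ex,(ray(c,p,22)[:2]-O)@ey) for p in[(72,118),(217,118)]])
# held heel: half-plane widths on its top (z = tcp z +1)
for v in (250,):
    print([ray(c,(u,v),143)[:2] for u in (218,350)])
E
```

```text
-78.34891 11.479347 11.678035
corners [603.5571  152.10004] [644.71313  -47.492455] 203.79152
yaw 11.651102 jig [542.84534   35.541817] pocket [554.35657  -20.283726] recess [535.5751   70.80006]
apex obs in jig 42.0782065283219 -56.85413303830808 recess TL in jig [(np.float64(64.83926528885739), np.float64(82.51796773288008)), (np.float64(64.3996117756367), np.float64(-12.831381431202574))]
[array([566.94497943,   7.29713436]), array([576.26224785, -39.15297731])]
```

```bash
python3 - <<'E'
from h import *
import pickle
c=pickle.load(open('w2.pkl','rb'));g=cv2.cvtColor(c['frame'],cv2.COLOR_BGR2GRAY)
print(g[176:226:1,270:298].mean(1).round().astype(int))
ex=np.array([np.cos(np.radians(11.6)),np.sin(np.radians(11.6))]); T=np.array([550.2,-19.7])
for v,z in((184,98),(199,143),(204,143),(209,143)): print(v,(ray(c,(284,v),z)[:2]-T)@ex)
E
```

```text
[180 179 178 177 176 173 162 141 113  94  87  86  86  87  87  87  87  87
  86  86  85  85  85  85  85  87  95 113 137 159 171 174 176 176 176 176
 176 176 176 176 176 176 176 176 176 176 176 176 176 176]
184 37.68799833951328
199 40.45583644327046
204 38.684459402106036
209 36.899403125255326
```

play_rows --pt "0 0 0 0.0053 0 -0.02 160" --pt "0 0 0 0.0053 0 -0.04 160" --pt "0 0 0 0.0053 0 -0.05 160" --pt "0 0 0 0.0053 0 -0.05 160" --pt "0 0 0 0.0053 0 -0.05 160" --pt "0 0 0 0.0053 0 -0.05 160"

```text
t: 4.4
position: [556.5, -18.7, 92.5]
tcp_rot: [3.125, 0.314, 0.003]
contact_force: [-0.2, 1.6, -1.6]
gripper_width: 49.4
grasp_force: 43.4
```

```bash
python3 -c "
from h import *
import pickle
to(555.6,-20,52,101.6)
c=capture('wrist'); pickle.dump(c,open('w3.pkl','wb')); cv2.imwrite('pics/w3.png',c['frame'])
print(c['position'])
to(555.6,-20,52,101.6)"
```

```text
t 4.4 pos [556.5 -18.7  92.5] tool y deg -78.5 q6 1.15 tool z [ 0.002 -0.    -1.   ] F [-0.2  1.6 -1.6] w 49.4
turn z 0.002 shift [-0.0009 -0.0013 -0.0405]
[621.50887807  -5.46680772 212.06986357]
t 4.45 pos [556.6 -18.6  92.6] tool y deg -78.5 q6 1.15 tool z [ 0.002 -0.001 -1.   ] F [ 0.6 -0.1 -1.2] w 48.9
turn z 0.002 shift [-0.001  -0.0014 -0.0406]
```

View pics/w3.png

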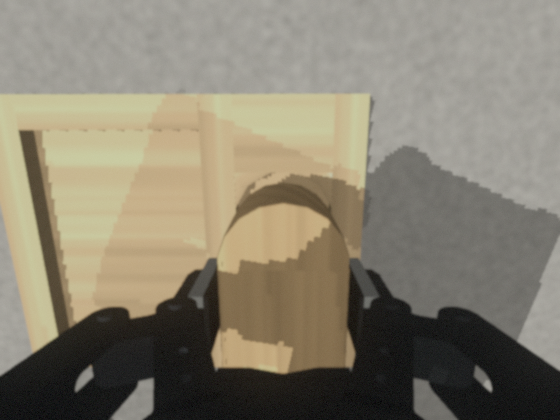

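Wrist view from lower down: jig far edge at row 95, right corner near (371,95), heel's top sides at columns 218 and 350. The pocket's round end shows behind the heel around rows 170–185.

```bash
python3 - <<'E'
from h import *
import pickle
c=pickle.load(open('w3.pkl','rb'));f=c['frame'];hs=cv2.GaussianBlur(cv2.cvtColor(f,cv2.COLOR_BGR2HSV)[...,1],(3,3),0).astype(float);g=cv2.cvtColor(f,cv2.COLOR_BGR2GRAY).astype(float)
e=[(u,np.argmax(np.diff(hs[80:110,u]))+80.5) for u in range(30,350,4)]
r=[(np.argmin(np.diff(hs[v,350:385]))+350.5,v) for v in range(102,150,2)]
def fit(pts):
    P=np.array([ray(c,p,22)[:2] for p in pts]); d=cv2.fitLine(np.float32(P),cv2.DIST_HUBER,0,.01,.01).ravel(); return d[2:],d[:2],np.degrees(np.arctan2(d[1],d[0]))
E,Rr=fit(e),fit(r); print(E[2],Rr[2])
s=np.linalg.solve(np.c_[E[1],-Rr[1]],Rr[0]-E[0]); tr=E[0]+s[0]*E[1]
y=np.radians(11.6); ex=np.array([np.cos(y),np.sin(y)]); ey=np.array([-ex[1],ex[0]])
pk=tr-83*ex+45*ey; T=np.array([556.5,-18.7])
print('corner',tr,'pocket',pk,'pocket-TCP in jig axes',(pk-T)@ex,(pk-T)@ey)
for v in(245,252,275): print(v,[int(x) for x in g[v,208:226]],[int(x) for x in g[v,340:358]])
P=[ray(c,(u,250),94)[:2] for u in(217.5,350)]; print('top mid lateral',(sum(P)/2-T)@ey,np.linalg.norm(P[0]-P[1]))
col=g[160:220,278:290].mean(1); print(col.round().astype(int))
E
```

```text
-78.32568 11.50543
corner [644.6895  -47.31292] pocket [554.33626199 -19.92150084] pocket-TCP in jig axes -2.365161048962488 -0.7614720494909445
245 [166, 166, 167, 170, 171, 175, 174, 176, 176, 177, 176, 173, 165, 166, 173, 179, 180, 179] [108, 107, 106, 105, 105, 113, 122, 133, 136, 134, 134, 131, 127, 121, 120, 119, 119, 118]
252 [167, 167, 169, 169, 171, 173, 174, 175, 173, 171, 167, 173, 180, 184, 185, 183, 182, 180] [105, 105, 107, 107, 107, 109, 106, 111, 126, 136, 143, 145, 142, 145, 145, 142, 142, 142]
275 [80, 81, 81, 74, 67, 55, 44, 45, 54, 74, 94, 104, 110, 113, 114, 116, 116, 116] [105, 104, 106, 105, 105, 106, 107, 100, 91, 68, 43, 36, 27, 40, 54, 67, 76, 77]
top mid lateral -0.5548511490275452 47.67205313228468
[173 172 172 172 172 172 172 171 172 172 172 173 174 175 175 172 167 159
 152 145 137 129 115 101  91  87  85  84  84  84  85  86  86  87  86  85
  84  82  83  83  83  88 102 128 154 168 174 175 175 175 175 175 175 175
 175 175 175 175 175 174]
```

play_rows --pt "0 0 0 -0.001 -0.0008 0 160" --pt "0 0 0 -0.001 -0.0008 -0.01 160" --pt "0 0 0 -0.001 -0.0008 -0.016 160" --pt "0 0 0 -0.001 -0.0008 -0.02 160" --pt "0 0 0 -0.001 -0.0008 -0.024 160" --pt "0 0 0 -0.001 -0.0008 -0.028 160" --pt "0 0 0 -0.001 -0.0008 -0.031 160" --pt "0 0 0 -0.001 -0.0008 -0.031 160"

```text
t: 5.25
position: [554.4, -19.0, 59.7]
tcp_rot: [-3.125, -0.315, 0.002]
contact_force: [-0.7, 0.6, -0.5]
gripper_width: 49.0
grasp_force: 43.4
```

play_rows --pt "0 0 0 0 0 -0.003 160" --pt "0 0 0 0 0 -0.005 160" --pt "0 0 0 0 0 -0.007 160" --pt "0 0 0 0 0 -0.008 160" --pt "0 0 0 0 0 -0.008 160"

```text
t: 5.75
position: [555.1, -19.1, 54.1]
tcp_rot: [3.126, 0.315, -0.001]
contact_force: [-4.8, 0.8, 8.5]
gripper_width: 49.0
grasp_force: 44.4
```

play_rows --pt "0 0 0 0 0 0 120" --pt "0 0 0 0 0 0 60" --pt "0 0 0 0 0 0 0" --pt "0 0 0 0 0 0 0" --pt "0 0 0 0 0 0 0" --pt "0 0 0 0 0 0.03 0" --pt "0 0 0 0 0 0.07 0" --pt "0 0 0 0 0 0.12 0" --pt "0 0 0 0 0 0.16 0" --pt "0 0 0 0 0 0.16 0" --pt "0 0 0 0 0 0.16 0"

```text
t: 6.85
position: [555.3, -19.2, 213.6]
tcp_rot: [3.125, 0.315, 0.004]
contact_force: [-0.0, 0.4, -0.7]
gripper_width: 85.2
grasp_force: 0.0
```

```bash
python3 -c "
from h import *
import pickle
to(556,304,215,6.4)
c=capture('wrist'); pickle.dump(c,open('w4.pkl','wb')); cv2.imwrite('pics/w4.png',c['frame'])
print(c['position'])"
```

```text
t 6.85 pos [555.3 -19.2 213.6] tool y deg -78.5 q6 1.15 tool z [ 0.003 -0.001 -1.   ] F [-0.   0.4 -0.7] w 85.2
turn z 1.482 shift [0.0007 0.3232 0.0014]
[620.18395967  -5.9164091  333.20576539]
```

View pics/w4.png

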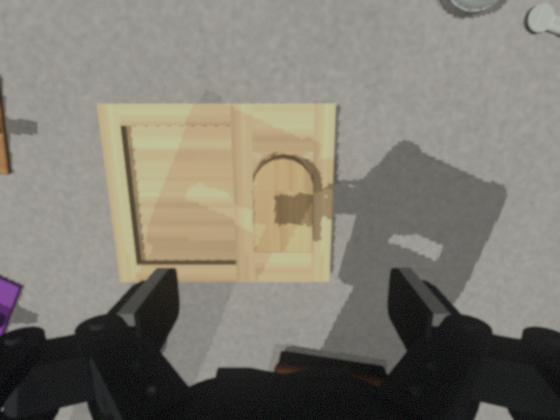

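Wrist view: the D at columns 253–318, apex row 155, lies in the pocket area with a dark band round the apex. I'll check numerically whether it's the heel's top at z=55.

```bash
python3 - <<'E'
from h import *
import pickle
c=pickle.load(open('w4.pkl','rb'));g=cv2.cvtColor(c['frame'],cv2.COLOR_BGR2GRAY)
y=np.radians(11.6);ex=np.array([np.cos(y),np.sin(y)]);ey=np.array([-ex[1],ex[0]]);O=np.array([542.8,35.6])
def P(j): return proj(c,np.r_[O+j[0]*ex+j[1]*ey,j[2]])
for n,z,a,b in(('heel top',55,40,25),('pocket mouth',22,42,27),('floor',10,42,27)):
    print(n,'apex',P((a,-57,z)).round(1),'flat mid',P((-a,-57,z)).round(1),'L',P((-20,-57+b,z)).round(1),'R',P((-20,-57-b,z)).round(1))
print('col275',list(zip(range(145,275,2),g[145:275:2,272:278].mean(1).astype(int))))
print('row230',list(zip(range(240,335,2),g[236:246,240:335:2].mean(0).astype(int))))
cv2.imwrite('pics/crop4.png',cv2.resize(g[130:290,220:350],None,fx=4,fy=3.7,interpolation=cv2.INTER_CUBIC))
E
```

```text
heel top apex [283.1 157.5] flat mid [283.3 252.5] L [253.3 230.1] R [313.2 229.9]
pocket mouth apex [283.  151.5] flat mid [283.2 241.8] L [254.  219.4] R [312.3 219.2]
floor apex [283.  150.4] flat mid [283.2 237.7] L [255. 216.] R [311.3 215.9]
col275 [(145, np.int64(165)), (147, np.int64(164)), (149, np.int64(164)), (151, np.int64(157)), (153, np.int64(137)), (155, np.int64(107)), (157, np.int64(87)), (159, np.int64(115)), (161, np.int64(159)), (163, np.int64(166)), (165, np.int64(166)), (167, np.int64(167)), (169, np.int64(167)), (171, np.int64(167)), (173, np.int64(167)), (175, np.int64(166)), (177, np.int64(166)), (179, np.int64(167)), (181, np.int64(166)), (183, np.int64(166)), (185, np.int64(167)), (187, np.int64(166)), (189, np.int64(165)), (191, np.int64(161)), (193, np.int64(161)), (195, np.int64(149)), (197, np.int64(128)), (199, np.int64(134)), (201, np.int64(143)), (203, np.int64(143)), (205, np.int64(138)), (207, np.int64(136)), (209, np.int64(134)), (211, np.int64(138)), (213, np.int64(144)), (215, np.int64(144)), (217, np.int64(141)), (219, np.int64(137)), (221, np.
[... 948 characters left out ...]
2, np.int64(168)), (274, np.int64(166)), (276, np.int64(167)), (278, np.int64(168)), (280, np.int64(161)), (282, np.int64(159)), (284, np.int64(161)), (286, np.int64(162)), (288, np.int64(168)), (290, np.int64(177)), (292, np.int64(177)), (294, np.int64(178)), (296, np.int64(179)), (298, np.int64(178)), (300, np.int64(177)), (302, np.int64(178)), (304, np.int64(178)), (306, np.int64(178)), (308, np.int64(176)), (310, np.int64(173)), (312, np.int64(156)), (314, np.int64(150)), (316, np.int64(152)), (318, np.int64(158)), (320, np.int64(167)), (322, np.int64(181)), (324, np.int64(184)), (326, np.int64(183)), (328, np.int64(182)), (330, np.int64(159)), (332, np.int64(113)), (334, np.int64(129))]
```

View pics/crop4.png

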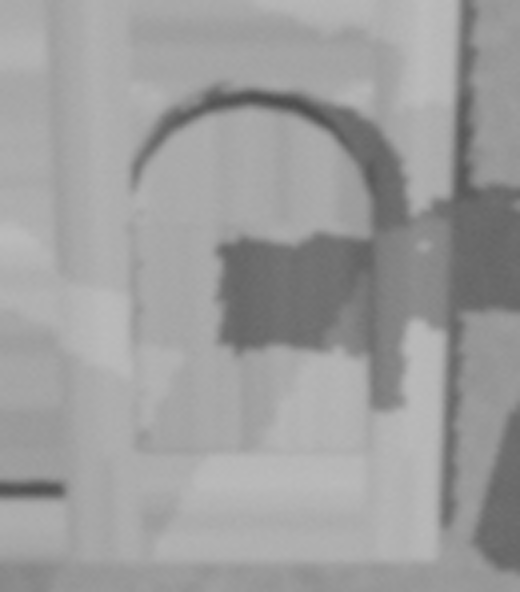

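Heel top edges match the prediction within 1 px (apex 158, flat end 252, sides 253 and 312), so it is seated flat. On to the tray.

play_rows --pt "0 0 0.13 0 0.03 0 0" --pt "0 0 0.26 0 0.07 0 0" --pt "0 0 0.39 0 0.11 0 0" --pt "0 0 0.52 0 0.15 0 0" --pt "0 0 0.65 0 0.19 0 0" --pt "0 0 0.79 0 0.22 0 0" --pt "0 0 0.93 0 0.25 0 0" --pt "0 0 1.07 0 0.28 0 0" --pt "0 0 1.21 0 0.3 0 0" --pt "0 0 1.34 0 0.315 0 0" --pt "0 0 1.482 0.001 0.323 0 0" --pt "0 0 1.482 0.001 0.323 0 0"

```text
t: 8.1
position: [554.4, 304.5, 209.2]
tcp_rot: [-2.09, -2.342, 0.007]
contact_force: [0.4, -0.0, -0.6]
gripper_width: 85.3
grasp_force: 0.0
```

play_rows --pt "0 0 0 0 0 0 0" --pt "0 0 0 0 0 0 0"

```text
t: 8.3
position: [555.4, 303.2, 211.1]
tcp_rot: [-2.096, -2.339, 0.003]
contact_force: [0.7, 0.6, -0.4]
gripper_width: 85.2
grasp_force: 0.0
```

```bash
python3 -c "
from h import *
import pickle
to(556,304,87,6.4)
c=capture('wrist'); pickle.dump(c,open('w5.pkl','wb')); cv2.imwrite('pics/w5.png',c['frame'])
print(c['position'])"
```

```text
t 8.3 pos [555.4 303.2 211.1] tool y deg 6.3 q6 0.23 tool z [-0.002 -0.001 -1.   ] F [ 0.7  0.6 -0.4] w 85.2
turn z 0.002 shift [ 0.0006  0.0008 -0.1241]
[548.96349011 368.91846948 330.44640245]
```

View pics/w5.png

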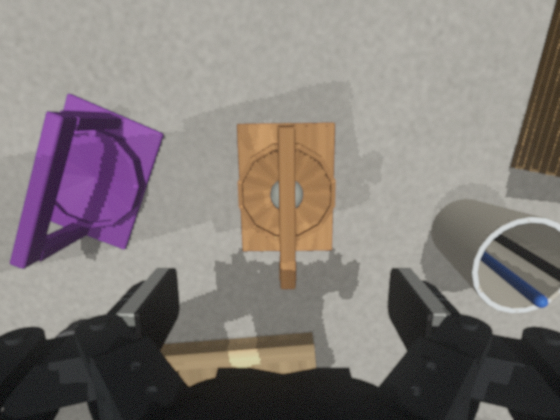

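Wrist view: handle bar from (287,125) to (288,289); board corners at (237,124), (336,124), (333,250), (243,250); ball at (287,193). The cup rim's left side is at (473,262) and the nearest purple edge at (163,135).

```bash
python3 - <<'E'
from h import *
import pickle
c=pickle.load(open('w5.pkl','rb'))
hsv=cv2.cvtColor(c['frame'],cv2.COLOR_BGR2HSV); g=cv2.cvtColor(c['frame'],cv2.COLOR_BGR2GRAY)
print([int(x) for x in g[275,276:300]],[int(x) for x in g[262,276:300]],[int(x) for x in g[118:130,287]],[int(x) for x in g[282:296,287]])
A,B=ray(c,(287,125),92)[:2],ray(c,(288,289.5),92)[:2]
print('bar',A,B,(A+B)/2,np.linalg.norm(A-B),np.degrees(np.arctan2(*(A-B)[::-1])))
K=np.array([ray(c,p,6)[:2] for p in[(237,124),(336,124),(333,250.5),(243,250.5)]]); print('board',K.round(),K.mean(0),np.degrees(np.arctan2(*(K[0]+K[1]-K[2]-K[3])[::-1])))
print('ball',ray(c,(287,193),25)); print('cup left rim',ray(c,(473,262),95),'purple',ray(c,(75,115),92),ray(c,(163,135),6))
E
```

```text
[123, 119, 114, 103, 99, 100, 106, 110, 108, 106, 104, 102, 104, 103, 103, 102, 104, 100, 97, 94, 105, 117, 119, 122] [131, 130, 122, 114, 117, 133, 141, 140, 140, 139, 137, 141, 143, 143, 146, 143, 142, 140, 134, 122, 122, 129, 133, 135] [154, 152, 155, 152, 145, 135, 125, 108, 100, 115, 126, 135] [104, 106, 103, 104, 105, 106, 102, 109, 115, 118, 120, 121, 121, 121]
bar [551.40985669 365.79525243] [565.53072818 246.8938479 ] [558.47029243 306.34455016] 119.73697427897545 96.77279180594729
board [[507. 361.]
 [596. 370.]
 [611. 250.]
 [522. 240.]] [559.22356325 305.3088216 ] 97.09351779140628
ball [558.65393882 306.58441953  25.        ]
cup left rim [696.10916054 284.95018104  95.        ] purple [412.17904295 356.96173264  92.        ] [441.4645227  343.70305722   6.        ]
```

play_rows --pt "0 0 0.009 0.0034 0.0028 -0.03 0" --pt "0 0 0.009 0.0034 0.0028 -0.065 0" --pt "0 0 0.009 0.0034 0.0028 -0.095 0" --pt "0 0 0.009 0.0034 0.0028 -0.115 0" --pt "0 0 0.009 0.0034 0.0028 -0.125 0" --pt "0 0 0.009 0.0034 0.0028 -0.125 0" --pt "0 0 0.009 0.0034 0.0028 -0.125 60" --pt "0 0 0.009 0.0034 0.0028 -0.125 100" --pt "0 0 0.009 0.0034 0.0028 -0.125 130" --pt "0 0 0.009 0.0034 0.0028 -0.125 150" --pt "0 0 0.009 0.0034 0.0028 -0.125 170" --squeeze 50

```text
t: 9.45
position: [559.4, 306.8, 87.9]
tcp_rot: [2.083, 2.351, 0.001]
contact_force: [-0.2, -0.7, 1.0]
gripper_width: 28.4
grasp_force: 0.0
```

play_rows --pt "0 0 0 0 0 0 180" --pt "0 0 0 0 0 0 190" --pt "0 0 0 0 0 0 200" --pt "0 0 0 0 0 0 210" --pt "0 0 0 0 0 0 220" --pt "0 0 0 0 0 0 230" --pt "0 0 0 0 0 0 240" --pt "0 0 0 0 0 0 250" --pt "0 0 0 0 0 0 250" --pt "0 0 0 0 0 0 250"

```text
t: 10.45
position: [558.9, 306.7, 87.3]
tcp_rot: [-2.083, -2.351, 0.001]
contact_force: [-2.8, -0.7, 2.1]
gripper_width: 10.8
grasp_force: 49.8
```

play_rows --pt "0 0 0 0 0 0 250" --pt "0 0 0 0 0 0 250" --pt "0 0 0 0 0 0.001 250" --pt "0 0 0 0 0 0.003 250" --pt "0 0 0 0 0 0.006 250" --pt "0 0 0 0 0 0.01 250" --pt "0 0 0 0 0 0.014 250" --pt "0 0 0 0 0 0.017 250" --pt "0 0 0 0 0 0.019 250" --pt "0 0 0 0 0 0.02 250" --pt "0 0 0 0 0 0.02 250" --pt "0 0 0 0 0 0.02 250" --squeeze 75

```text
t: 11.65
position: [559.1, 306.7, 107.2]
tcp_rot: [-2.083, -2.352, 0.0]
contact_force: [0.1, -0.6, -3.2]
gripper_width: 10.9
grasp_force: 73.0
```

```bash
python3 -c "
from h import *
to(535.6,70.8,159.3,-78.4)
print(arm.get_obs()['ft_torque'])
c=capture('wrist'); cv2.imwrite('pics/w6.png',c['frame'])
print(c['position'])"
```

```text
t 11.65 pos [559.1 306.7 107.2] tool y deg 6.9 q6 0.22 tool z [-0. -0. -1.] F [ 0.1 -0.6 -3.2] w 10.9
turn z -1.489 shift [-0.0235 -0.2359  0.0521]
[-0.00338081 -0.00662396  0.01493096]
[551.67861728 372.21359699 226.60000212]
```

View pics/w6.png

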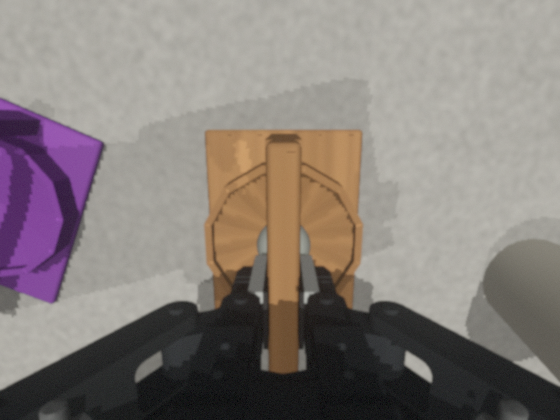

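Wrist view: tray gripped square, ball centred under the bar at (284,240), board edges parallel at columns 206 and 361. Lifting on, then carrying and turning smoothly.

play_rows --pt "0 0 0 0 0 0.001 250" --pt "0 0 0 0 0 0.004 250" --pt "0 0 0 0 0 0.008 250" --pt "0 0 0 0 0 0.014 250" --pt "0 0 0 0 0 0.02 250" --pt "0 0 0 0 0 0.027 250" --pt "0 0 0 0 0 0.034 250" --pt "0 0 0 0 0 0.041 250" --pt "0 0 0 0 0 0.046 250" --pt "0 0 0 0 0 0.05 250" --pt "0 0 0 0 0 0.052 250" --pt "0 0 0 0 0 0.052 250"

```text
t: 12.9
position: [559.3, 306.8, 159.6]
tcp_rot: [2.083, 2.352, 0.001]
contact_force: [0.2, 0.3, -3.1]
gripper_width: 10.8
grasp_force: 73.1
```

play_rows --pt "0 0 -0.01 0 -0.0016 0 250" --pt "0 0 -0.035 -0.0005 -0.0055 0 250" --pt "0 0 -0.075 -0.001 -0.012 0 250" --pt "0 0 -0.13 -0.002 -0.0205 0 250" --pt "0 0 -0.19 -0.003 -0.03 0 250" --pt "0 0 -0.25 -0.004 -0.0395 0 250" --pt "0 0 -0.31 -0.005 -0.049 0 250" --pt "0 0 -0.37 -0.006 -0.0585 0 250" --pt "0 0 -0.425 -0.007 -0.067 0 250" --pt "0 0 -0.465 -0.0075 -0.0735 0 250" --pt "0 0 -0.49 -0.008 -0.0775 0 250" --pt "0 0 -0.5 -0.008 -0.079 0 250"

```text
t: 14.1
position: [551.1, 227.3, 159.2]
tcp_rot: [-2.601, -1.761, 0.0]
contact_force: [-0.1, -0.2, -2.6]
gripper_width: 10.7
grasp_force: 73.1
```

```bash
python3 -c "
from h import *
to(535.6,70.8,159.3,-78.4)"
```

```text
t 14.1 pos [551.1 227.3 159.2] tool y deg -21.8 q6 0.6 tool z [-0.  0. -1.] F [-0.1 -0.2 -2.6] w 10.7
turn z -0.988 shift [-1.550e-02 -1.565e-01  1.000e-04]
```

play_rows --pt "0 0 -0.01 0 -0.0016 0 250" --pt "0 0 -0.035 -0.0005 -0.0055 0 250" --pt "0 0 -0.075 -0.001 -0.012 0 250" --pt "0 0 -0.13 -0.002 -0.0205 0 250" --pt "0 0 -0.19 -0.003 -0.03 0 250" --pt "0 0 -0.25 -0.004 -0.0395 0 250" --pt "0 0 -0.31 -0.005 -0.049 0 250" --pt "0 0 -0.37 -0.006 -0.0585 0 250" --pt "0 0 -0.425 -0.007 -0.067 0 250" --pt "0 0 -0.465 -0.0075 -0.0735 0 250" --pt "0 0 -0.49 -0.008 -0.0775 0 250" --pt "0 0 -0.5 -0.008 -0.079 0 250"

```text
t: 15.3
position: [543.1, 148.3, 159.3]
tcp_rot: [-2.956, -1.063, -0.0]
contact_force: [0.2, -0.2, -3.8]
gripper_width: 10.5
grasp_force: 73.1
```

play_rows --pt "0 0 -0.01 0 -0.0016 0 250" --pt "0 0 -0.035 -0.0005 -0.0055 0 250" --pt "0 0 -0.075 -0.001 -0.012 0 250" --pt "0 0 -0.13 -0.002 -0.0205 0 250" --pt "0 0 -0.19 -0.003 -0.03 0 250" --pt "0 0 -0.25 -0.004 -0.0395 0 250" --pt "0 0 -0.31 -0.005 -0.049 0 250" --pt "0 0 -0.37 -0.006 -0.0585 0 250" --pt "0 0 -0.42 -0.0065 -0.066 0 250" --pt "0 0 -0.46 -0.007 -0.072 0 250" --pt "0 0 -0.48 -0.0075 -0.076 0 250" --pt "0 0 -0.488 -0.0075 -0.0775 0 250"

```text
t: 16.5
position: [535.6, 70.8, 159.3]
tcp_rot: [3.125, 0.318, 0.0]
contact_force: [-0.9, -0.3, -2.7]
gripper_width: 10.7
grasp_force: 73.1
```

play_rows --pt "0 0 0 0 0 0 250" --pt "0 0 0 0 0 0 250" --pt "0 0 0 0 0 0 250" --pt "0 0 0 0 0 0 250"

```text
t: 16.9
position: [535.6, 71.4, 159.3]
tcp_rot: [-3.125, -0.32, -0.0]
contact_force: [-0.9, -0.2, -4.1]
gripper_width: 10.7
grasp_force: 73.1
```

```bash
cat > chk.py <<'E'
from h import *
to(535.6,70.8,159.3,-78.4)
c=capture('wrist');f=c['frame'];hsv=cv2.cvtColor(f,cv2.COLOR_BGR2HSV)
o=arm.get_obs();T=o['position']
y=np.radians(11.65);ex=np.array([np.cos(y),np.sin(y)]);ey=np.array([-ex[1],ex[0]])
# tray board: darker/more saturated brown than jig
m=cv2.inRange(hsv,(3,110,40),(19,255,255)); k,_=cv2.findContours(m,cv2.RETR_EXTERNAL,cv2.CHAIN_APPROX_NONE); k=max(k,key=cv2.contourArea)[:,0]
print('board bbox',k.min(0),k.max(0))
top=k[:,1].min()
for v in (top+8,top+25): 
    x=k[np.abs(k[:,1]-v)<1,0]; P=[ray(c,(u,v),T[2]-87.3+6)[:2] for u in(x.min(),x.max()+1)]; print(v,x.min(),x.max(),'width',np.linalg.norm(P[0]-P[1]),'mid in recess axes',[((sum(P)/2-[535.6,70.8])@e).round(1) for e in(ex,ey)])
P=ray(c,((k[:,0].min()+k[:,0].max())/2,top),T[2]-87.3+6)[:2]-[535.6,70.8]; print('far edge x (62)',P@ex)
g=cv2.inRange(hsv,(0,0,90),(179,60,255)); g[:int(top)]=0; g[300:]=0; g[:,:240]=0; g[:,330:]=0
ys,xs=np.where(g); print('grey(ball) px',len(xs),xs.min(),xs.max(),ys.min(),ys.max(),np.median(xs),np.median(ys))
E
python3 chk.py
```

```text
t 16.9 pos [535.6  71.4 159.3] tool y deg -78.3 q6 1.31 tool z [ 0.  0. -1.] F [-0.9 -0.2 -4.1] w 10.7
turn z -0.002 shift [-0.     -0.0006 -0.    ]
board bbox [205 129] [361 374]
137 206 361 width 87.5997945916606 mid in recess axes [np.float64(57.8), np.float64(-0.3)]
154 207 360 width 87.56452030470332 mid in recess axes [np.float64(48.3), np.float64(-0.3)]
far edge x (62) 62.139667688164586
grey(ball) px 931 250 314 227 299 264.0 259.0
```

```bash
python3 - <<'E'
from h import *
a=cv2.imread('pics/w6.png'); b=capture('wrist')['frame']
for f in(a,b):
    h=cv2.cvtColor(f,cv2.COLOR_BGR2HSV); g=cv2.inRange(h,(0,0,90),(179,70,255)); g[:205]=0; g[252:]=0; g[:,:230]=0; g[:,340:]=0
    ys,xs=np.where(g); print(len(xs),xs.min(),xs.max(),ys.min(),xs.mean().round(1),ys.mean().round(1))
E
```

```text
401 257 309 227 283.3 240.8
385 257 309 226 283.7 240.9
```

The ball hasn't moved in the dish, and the tray is centred, level and still.

```bash
python3 -c "
from h import *
print(arm.sign_off())"
```

```text
the job is handed in; nothing more can be done
None
```

The heel block is seated flat in its pocket and released, and the tray is held still and level about 5 cm above the recess, centred and lined up to within about 1 mm, with the ball still in the middle; the job was handed in at about 17 s.

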